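# Assemble a turned desk clock

## Task

Finish the desk clock: while the dark walnut cup still stands on the bench, set the white-faced clock insert down into it, face up. Then pick up the cup with the clock in it and seat it upright and fully home in the round recess of the oak plinth, and let go. Lower both parts into place, do not drop them.

Things in the scene. Friction and masses are not known exactly. Their poses are not given: they have to be found in the camera images.
- clock_center (a point): Clock insert, face up: white face, black hands, brass bezel (the black-faced look-alike is not wanted). 39 mm tall: black plug 32 mm in diameter (lowest 8 mm tapers to 20 mm) from 0 to 23 mm, then the bezel, 46 mm in diameter, 23 to 39 mm: grip it there. 70 g. Point: its centre, 19.5 mm above its underside; z is its upright axis.
- cup_center (a point): Dark walnut cup, upright (the pale one is not wanted): 56 mm in diameter, 50 mm tall, lowest 10 mm tapers to 40 mm. Bore in its top 40 mm wide, 18 mm deep, floor 32 mm above the underside; with the clock loosely in it, the bezel's underside is 5 mm above the rim and the clock's top 71 mm above the cup's underside. 120 g. Point: its centre, 25 mm up; z is its upright axis.
- recess (a point): Round recess in the oak plinth: centre of its mouth, level with the plinth's flat top, 30 mm above the bench; z up. 64 mm in diameter, 18 mm deep, green floor. The plinth is a pale block 100 mm (its x) by 150 mm (its y) by 30 mm, recess in the middle, fixed to the bench. The cup drops in loosely and then stands 32 mm above the plinth's top.
There are look-alikes about, which are no part of the job. Leave any purple look-alike of the part that bears cup_center alone.

How it is judged:
By the outcome, as a careful person would: the job done as asked, in the order asked, and still so for the second after the job is handed in, with the robot touching nothing.
It also fails if it takes over 56 s, if anything falls off the work surface, if the arm or the gripper's body presses on something with over 40 N, if the wrist force passes 120 N, or if a joint passes its speed limit or range.

## Robot

A 6-joint arm with a two-finger parallel gripper is mounted at the origin on the work surface. World frame = base frame: x ahead of the robot, y to its left, z up, the work surface at z = 0. Lengths are in m, angles in rad, forces in N, time in s.
With the tool pointing down it reaches from about 0.35 to 0.975 m from the base axis. Payload 4.9 kg.
Tool frame: the origin (TCP) lies midway between the tips of the shut fingers; the grasp point (between the pads) lies 19 mm behind it; z points along the fingers, y is the direction in which the jaws open and shut (so a half turn about z gives the same grasp; the last joint's range is limited). The gripper opens to 85 mm and grips with 20 to 120 N. Pads are 22 mm wide; open, the fingers measure 114 mm over their backs; the gripper's body (76 mm by 85 mm) begins 54 mm behind the grasp point. The pads swing forward as they close: fully open they stand 13 mm farther back than shut.
Start: joints at [1.147, 0.053, 1.613, -0, 1.476, -0.119], TCP at [0.188, 0.596, 0.231] pointing down, gripper open.
Joint ranges: [-3.01, 3.01], [-1.01, 2.22], [0.06, 2.58], [-1.02, 4.17], [0.09, 2.62], [-3.14, 3.14]. Speed limits (rad/s): [2.57, 2.57, 3.14, 3.14, 3.14, 3.14].

## Interface

Orientations are given as a unit quaternion [x, y, z, w].
In Python, from plant import env gives the robot as it stands. The module is installed in compiled form; this text tells all that it offers.
- The arm moves only by the shell command python3 -m handwheel 'ROWS' [FORCE]. ROWS is JSON, a list of rows, each an object of numbers: "tx", "ty", "tz": the shift along the world's x, y, z in m; "turn": the turn about the world's z in degrees; "fingers": the opening, from 0 (shut) to 1 (fully open). A call has 1 to 8 rows; each row is the pose to reach, as a shift and turn from the pose measured when the call began; what a row does not reach only later rows make up. A row lasts 1/12 s, in which the tool goes at most 41.7 mm and 7.16 degrees, less where a joint would pass 70% of its speed; a pose out of reach is approached as far as the arm can. A call with a gripper value outside its range is refused whole. The fingers move at their own pace and stop on an object; FORCE is the grip in N (left out, the last holds). Time passes only in rows, so rows that repeat a pose let the fingers close. It gives the time, the measured TCP pose, the force and the opening at its end, in the units of the state.
- env.get_state(): the state, without advancing time (a new reading comes with each control period).
- env.capture(name): name is "side" or "top" or "wrist"; returns a dict with "img" (480x640x3 uint8, red, green, blue), "K" (3x3 intrinsics, pixels), "R" (3x3) and "t" (3): a world point X has camera coordinates R X + t. Camera axes: x right, y down, z forward; pixel columns grow to the right and rows downward; lengths in m; the calibration is good to about 2 mm. A picture is of the moment at which its call begins. There is no depth.
- env.sign_off(): hands the job in, once; it reports no verdict.
The state is a dict: "time": time; "joints": joint angles; "qvel": joint speeds; "joint_efforts": joint torques, N m; "tool_pos": TCP position; "ee_rot": TCP orientation; "wrist_force": force on the tool from outside, world axes, zero at the start; "moment": the same for the moment, N m; "gripper_width": finger opening in m.
Only numpy, scipy, OpenCV 4.12 (cv2) and the standard library are available. Lean on these libraries where they do the work, as an engineer would, in place of code of your own. Each camera call takes 0.05 s, during which the arm holds its last target.

## Working session

There is one attempt and no reset: what is moved stays moved. The work goes in short steps, Python scripts to look and compute and a shell command to move; the robot and the scene stay as the last step left them, time stands still between calls to the robot, and variables do not carry over. Pictures are saved under pics/ and viewed, and the job is handed in when it is done.

```bash
mkdir -p pics
cat > h.py <<'E'
import numpy as np, cv2
from plant import env
def cap(n,f):
    c=env.capture(n); cv2.imwrite('pics/'+f+'.png',c['img'][:,:,::-1]); np.savez('pics/'+f+'.npz',**{k:np.array(c[k]) for k in('img','K','R','t')}); return c
def ray(c,u,v):
    d=np.array(c['R']).T@np.linalg.inv(c['K'])@np.array([u,v,1.]); o=-np.array(c['R']).T@np.array(c['t']); return o,d/np.linalg.norm(d)
def onz(c,u,v,z):
    o,d=ray(c,u,v); return o+d*(z-o[2])/d[2]
def tri(obs):
    A=np.zeros((3,3));b=np.zeros(3)
    for c,u,v in obs:
        o,d=ray(c,u,v);P=np.eye(3)-np.outer(d,d);A+=P;b+=P@o
    x=np.linalg.solve(A,b); return x
def proj(c,X):
    p=np.array(c['K'])@(np.array(c['R'])@np.array(X)+np.array(c['t'])); return p[:2]/p[2]
def load(f): return dict(np.load('pics/'+f+'.npz'))
E
python3 - <<'E'
from h import *
for n in('side','top','wrist'): cap(n,n+'0')
s=env.get_state();print(s['time'],s['tool_pos'],s['ee_rot'],s['gripper_width'],s['wrist_force'])
E
```

```text
0.15 [0.18735192 0.59574556 0.23031668] [ 1.51777456e-01  9.88414346e-01 -7.97686540e-04 -2.20849391e-04] 0.08526605048897663 [ 0.15503019 -0.6436368   0.54903475]
```

View pics/side0.png

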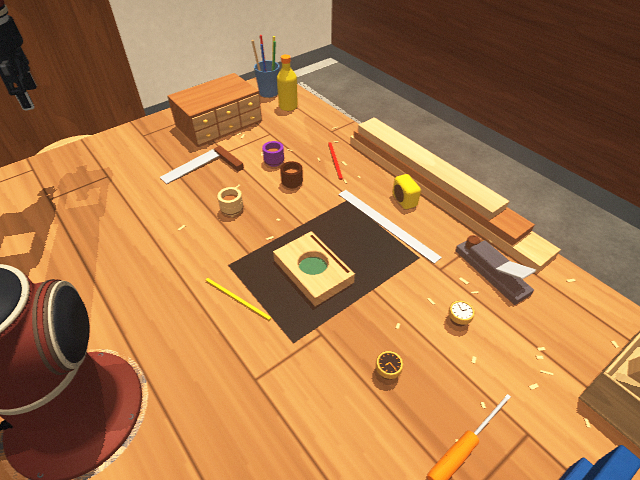

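View pics/top0.png

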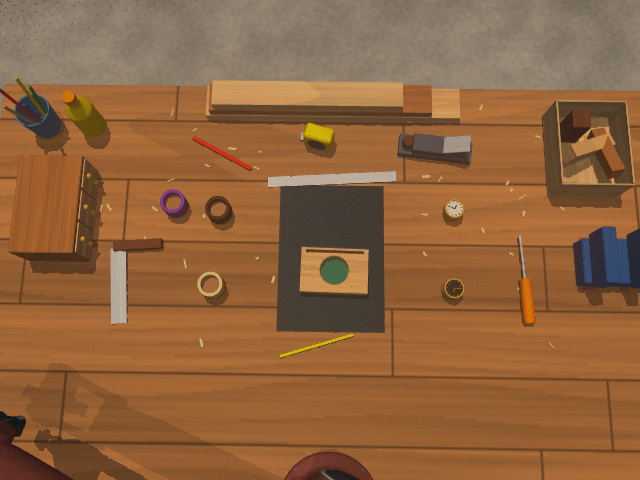

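View pics/wrist0.png

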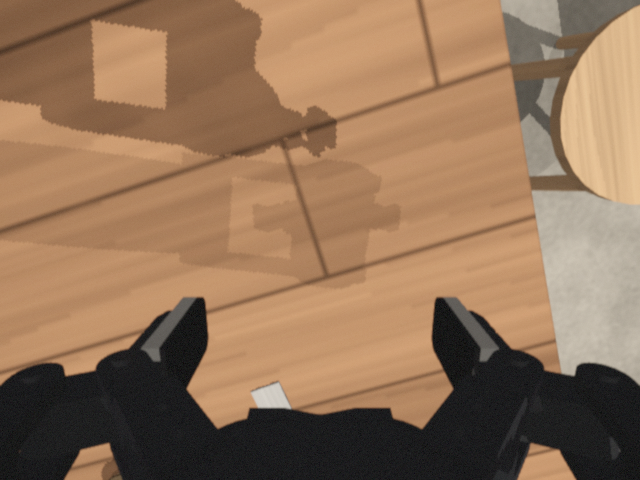

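Top view: the white clock is at (454,209) and the black-faced one at (454,289). The dark cup is at (218,209), purple at (173,203) and pale at (210,285). The recess is at (334,271). In the side view the white clock is at (461,313), the dark cup at (291,174) and the recess at (313,264). The parts meant are the white-faced clock and the dark walnut cup. Next I confirm them in one crop and measure.

Run:
```python
from h import *
s=load('side0');t=load('top0')
def crop(c,x,y,w=36,z=5):
    return cv2.resize(c['img'][y-w:y+w,x-w:x+w][:,:,::-1],None,fx=z*36/w*0.72,fy=z*36/w*0.72,interpolation=cv2.INTER_CUBIC)
a=np.hstack([crop(t,454,209),crop(t,218,209),crop(t,334,271,46)[:259,:259]] ) if 0 else None
L=[cv2.resize(crop(c,x,y,w),(260,260)) for c,x,y,w in((t,454,209,30),(t,205,209,45),(t,334,271,45),(s,461,313,30),(s,285,170,40),(s,313,264,50))]
cv2.imwrite('pics/crop0.png',np.vstack([np.hstack(L[:3]),np.hstack(L[3:])]))
for n,c in(('side',s),('top',t)):
    print(n,'cam',ray(c,320,240)[0].round(3))
def blob(c,x,y,w,m,name):
    roi=np.zeros(m.shape,np.uint8);roi[y-w:y+w,x-w:x+w]=1
    cs,_=cv2.findContours((m&(roi>0)).astype(np.uint8),cv2.RETR_EXTERNAL,cv2.CHAIN_APPROX_NONE)
    k=max(cs,key=cv2.contourArea); e=cv2.fitEllipse(k);M=cv2.moments(k)
    print(name,'ell',np.round(e[0],2),np.round(e[1],1),'cent',round(M['m10']/M['m00'],2),round(M['m01']/M['m00'],2),cv2.boundingRect(k)); return e[0]
for nm,c,cl,cu,re in(('side',s,(461,313),(291,174),(313,264)),('top',t,(454,209),(218,209),(334,271))):
    h=cv2.cvtColor(c['img'],cv2.COLOR_RGB2HSV).astype(int);H,S,V=h[...,0],h[...,1],h[...,2]
    a=blob(c,*cl,14,(S<80)&(V>150),nm+' face')
    g=blob(c,*re,25,(H>50)&(H<95)&(S>60),nm+' green')
    d=blob(c,*cu,20,(V<95),nm+' dark')
    if nm=='side':sv=(a,g,d)
    else:
        for q,w in zip(sv,(a,g,d)):
            X=tri([(s,*q),(t,*w)]);print(X.round(4),(proj(s,X)-q).round(2),(proj(t,X)-w).round(2))
```

```text
side cam [ 0.138 -0.48   0.733]
top cam [0.252 0.025 1.388]
side face ell [461.92 310.1 ] [14.5 20.1] cent 461.94 310.1 (452, 302, 21, 17)
side green ell [312.23 265.65] [15.5 25.3] cent 312.25 265.68 (299, 258, 28, 17)
side dark ell [291.63 178.59] [17.6 22. ] cent 291.64 179.9 (281, 170, 22, 18)
top face ell [454.22 208.03] [14.  14.9] cent 454.21 208.03 (447, 201, 16, 15)
top green ell [333.95 271.28] [23.1 26. ] cent 333.95 271.29 (321, 259, 27, 25)
top dark ell [218.72 210.06] [24.5 28.7] cent 218.72 210.05 (206, 196, 27, 29)
[ 0.6364 -0.277   0.0373] [ 0.26 -0.04] [-0.14  0.16]
[ 0.4912 -0.008   0.0197] [ 0.18 -0.05] [-0.07  0.16]
[0.6306 0.2581 0.0113] [ 0.52 -0.15] [-0.26  0.54]
```

View pics/crop0.png

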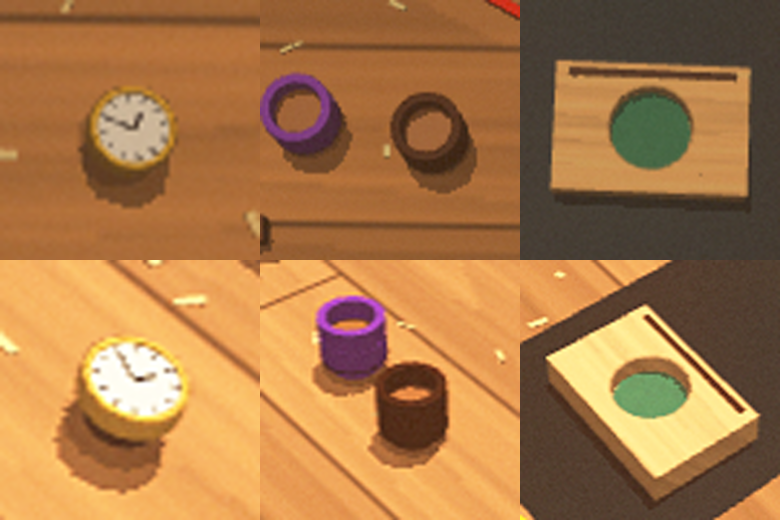

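Crop: the top row shows the white face with black hands and a brass bezel, the dark walnut ring with the purple one to its left, and the plinth with the green floor. Identities are confirmed. Next I work out the camera mount, the nearby objects, the plinth's yaw and the rims.

Run:
```python
from h import *
from scipy.spatial.transform import Rotation as Ro
s=load('side0');t=load('top0');w=load('wrist0')
st=env.get_state()
R=Ro.from_quat(st['ee_rot']).as_matrix()
o,d=ray(w,320,240)
print('cam in tool',(R.T@(o-st['tool_pos'])).round(4),'axis',(R.T@d).round(3),'K',w['K'][0])
print('tool axes',R.round(3).tolist())
print('purple',onz(t,173,203,.05),'pale',onz(t,210,285,.05),'dark',onz(t,218,209,.05))
h=cv2.cvtColor(t['img'],cv2.COLOR_RGB2HSV)
for p in((302,248),(368,249),(368,297),(300,293)): print(onz(t,*p,.03).round(3))
```

```text
cam in tool [ 0.0676  0.0003 -0.142 ] axis [-0.278  0.     0.961] K [378.44556453   0.         319.50010995]
tool axes [[-0.954, 0.3, -0.001], [0.3, 0.954, -0.002], [0.0, -0.002, -1.0]]
purple [0.63619132 0.35426791 0.05      ] pale [0.45210754 0.26188019 0.05      ] dark [0.62366313 0.25273922 0.05      ]
[0.542 0.064 0.03 ]
[ 0.541 -0.084  0.03 ]
[ 0.434 -0.083  0.03 ]
[0.44  0.066 0.03 ]
```

```bash
python3 -m handwheel '[{"tx":0.433,"ty":-0.341,"tz":0.02,"turn":-57},{"tx":0.433,"ty":-0.341,"tz":0.02,"turn":-57},{"tx":0.433,"ty":-0.341,"tz":0.02,"turn":-57},{"tx":0.433,"ty":-0.341,"tz":0.02,"turn":-57},{"tx":0.433,"ty":-0.341,"tz":0.02,"turn":-57},{"tx":0.433,"ty":-0.341,"tz":0.02,"turn":-57},{"tx":0.433,"ty":-0.341,"tz":0.02,"turn":-57},{"tx":0.433,"ty":-0.341,"tz":0.02,"turn":-57}]'
```

```text
$[0]: bad value
```

```bash
python3 -m handwheel '[{"tx":0.031,"ty":-0.025,"tz":0.0,"turn":-7},{"tx":0.062,"ty":-0.05,"tz":0.0,"turn":-14},{"tx":0.093,"ty":-0.075,"tz":0.0,"turn":-21},{"tx":0.124,"ty":-0.1,"tz":0.0,"turn":-28},{"tx":0.155,"ty":-0.125,"tz":0.0,"turn":-35},{"tx":0.186,"ty":-0.15,"tz":0.0,"turn":-42},{"tx":0.217,"ty":-0.175,"tz":0.01,"turn":-49},{"tx":0.248,"ty":-0.2,"tz":0.02,"turn":-56}]'
```

```text
$[0]: bad value
```

```bash
python3 -m handwheel '[{"tx":0.031,"ty":-0.025,"tz":0.0,"turn":-7,"fingers":1},{"tx":0.062,"ty":-0.05,"tz":0.0,"turn":-14,"fingers":1},{"tx":0.093,"ty":-0.075,"tz":0.0,"turn":-21,"fingers":1},{"tx":0.124,"ty":-0.1,"tz":0.0,"turn":-28,"fingers":1},{"tx":0.155,"ty":-0.125,"tz":0.0,"turn":-35,"fingers":1},{"tx":0.186,"ty":-0.15,"tz":0.0,"turn":-42,"fingers":1},{"tx":0.217,"ty":-0.175,"tz":0.01,"turn":-49,"fingers":1},{"tx":0.248,"ty":-0.2,"tz":0.02,"turn":-56,"fingers":1}]'
```

```text
time: 0.82
tool_pos: [0.436, 0.3938, 0.2493]
ee_rot: [0.6, 0.8, -0.002, -0.001]
wrist_force: [1.1, 1.6, -0.6]
gripper_width: 0.0854
```

```bash
python3 -m handwheel '[{"tx":0.03,"ty":-0.022,"tz":0.0,"turn":-3,"fingers":1},{"tx":0.06,"ty":-0.044,"tz":0.0,"turn":-6,"fingers":1},{"tx":0.09,"ty":-0.066,"tz":0.0,"turn":-9,"fingers":0.6},{"tx":0.12,"ty":-0.09,"tz":0.0,"turn":-12,"fingers":0.6},{"tx":0.15,"ty":-0.112,"tz":0.0,"turn":-15,"fingers":0.6},{"tx":0.175,"ty":-0.132,"tz":0.0,"turn":-16.3,"fingers":0.6},{"tx":0.187,"ty":-0.139,"tz":0.0,"turn":-16.3,"fingers":0.6},{"tx":0.187,"ty":-0.139,"tz":0.0,"turn":-16.3,"fingers":0.6}]'
python3 - <<'E'
from h import *
cap('wrist','w1');print(env.get_state()['tool_pos'],env.get_state()['gripper_width'],env.get_state()['ee_rot'])
E
```

```text
time: 1.48
tool_pos: [0.6248, 0.2527, 0.2484]
ee_rot: [0.709, 0.705, -0.002, -0.001]
wrist_force: [-0.1, 0.1, 0.5]
gripper_width: 0.0513
[0.62340089 0.25409653 0.24848432] 0.051591131386442966 [ 0.70832155  0.70588464 -0.00207096 -0.00177689]
```

View pics/w1.png

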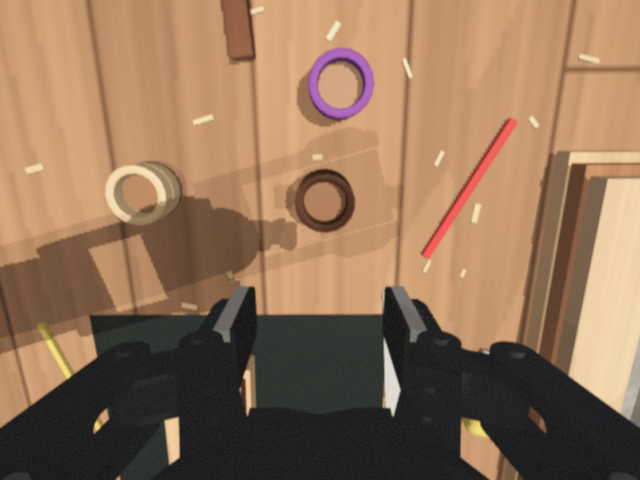

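w1 shows the dark cup's rim at (325,200), purple at (341,83) and pale at (143,193). The fingertips' inner edges are at columns 256 and 384. I measure the cup rim from w1 and the top view, then go to the clock.

```bash
cat >> h.py <<'E'
def ring(c,x,y,w,thr=95,mask=None,hole=False,show=''):
    h=cv2.cvtColor(c['img'],cv2.COLOR_RGB2HSV).astype(int)
    m=(h[...,2]<thr) if mask is None else mask(h)
    r=np.zeros(m.shape,bool);r[y-w:y+w,x-w:x+w]=1
    cs,hi=cv2.findContours((m&r).astype(np.uint8),cv2.RETR_CCOMP,cv2.CHAIN_APPROX_NONE)
    i=max(range(len(cs)),key=lambda i:cv2.contourArea(cs[i]) if (hi[0][i][3]>=0)==hole else -1)
    e=cv2.fitEllipse(cs[i]); print(show,np.round(e[0],2),np.round(e[1],1),round(e[2])); return e
E
python3 - <<'E'
from h import *
t=load('top0');w=load('w1');s=load('side0')
for hole in(True,False):
  a=ring(w,325,200,36,hole=hole,show='w');b=ring(t,218,209,18,hole=hole,show='t')
  print(tri([(w,*a[0]),(t,*b[0])]).round(4), onz(w,*a[0],.05).round(4),onz(t,*b[0],.05).round(4))
E
python3 -m handwheel '[{"tx":0.0,"ty":-0.04,"tz":0.0,"turn":0,"fingers":0.6},{"tx":0.0,"ty":-0.08,"tz":0.0,"turn":0,"fingers":0.6},{"tx":0.0,"ty":-0.12,"tz":0.0,"turn":0,"fingers":0.6},{"tx":0.0,"ty":-0.16,"tz":0.0,"turn":0,"fingers":1},{"tx":0.0,"ty":-0.20,"tz":0.0,"turn":0,"fingers":1},{"tx":0.0,"ty":-0.24,"tz":0.0,"turn":0,"fingers":1},{"tx":0.0,"ty":-0.28,"tz":0.0,"turn":0,"fingers":1},{"tx":0.0,"ty":-0.32,"tz":0.0,"turn":0,"fingers":1}]'
python3 - <<'E'
from h import *
cap('wrist','w2');print(env.get_state()['tool_pos'])
E
```

```text
w [336.25 179.09] [ 4.8 24.7] 114
t [217.8  208.79] [15.5 18.2] 63
[ 0.6446  0.2679 -0.0294] [0.64   0.2791 0.05  ] [0.6241 0.2532 0.05  ]
w [325.88 199.77] [49.2 57.4] 165
t [218.72 210.06] [24.5 28.7] 144
[0.6303 0.2556 0.0198] [0.6307 0.2604 0.05  ] [0.6212 0.251  0.05  ]
time: 2.2
tool_pos: [0.6225, -0.0655, 0.2487]
ee_rot: [0.707, 0.707, -0.002, -0.002]
wrist_force: [1.1, 0.1, 1.5]
gripper_width: 0.0851
[ 0.62241541 -0.07267433  0.24852949]
```

View pics/w2.png

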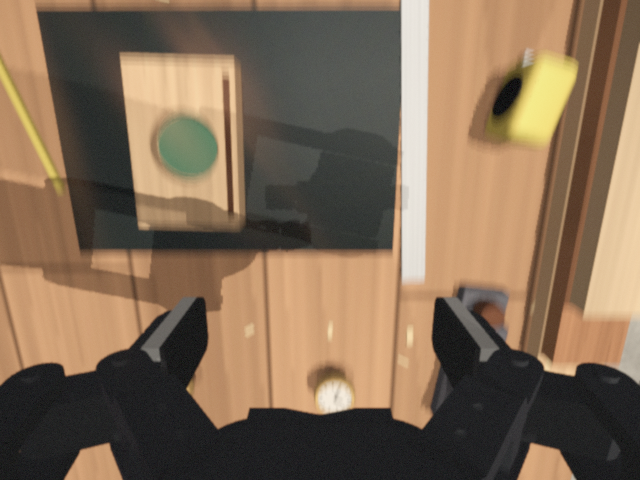

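w2 was taken on the move and is blurred. It shows the clock at (334,392), the recess at (187,146) and the plinth. I carry on to over the clock and let it settle.

```bash
python3 -m handwheel '[{"tx":0.002,"ty":-0.04,"tz":0.0,"turn":0,"fingers":1},{"tx":0.004,"ty":-0.08,"tz":0.0,"turn":0,"fingers":1},{"tx":0.007,"ty":-0.12,"tz":-0.02,"turn":0,"fingers":1},{"tx":0.01,"ty":-0.16,"tz":-0.04,"turn":0,"fingers":1},{"tx":0.014,"ty":-0.195,"tz":-0.07,"turn":0,"fingers":1},{"tx":0.014,"ty":-0.204,"tz":-0.08,"turn":0,"fingers":1},{"tx":0.014,"ty":-0.204,"tz":-0.08,"turn":0,"fingers":1},{"tx":0.014,"ty":-0.204,"tz":-0.08,"turn":0,"fingers":1}]'
python3 - <<'E'
from h import *
cap('wrist','w3');s=env.get_state();print(s['tool_pos'],s['qvel'].round(3) if hasattr(s['qvel'],'round') else s['qvel'])
E
```

```text
time: 2.92
tool_pos: [0.6355, -0.2751, 0.1664]
ee_rot: [0.709, 0.705, -0.004, -0.002]
wrist_force: [0.4, 0.5, -0.1]
gripper_width: 0.0855
[ 0.63651676 -0.2748148   0.16840084] [ 0.016 -0.028 -0.024 -0.002 -0.003 -0.002]
```

View pics/w3.png

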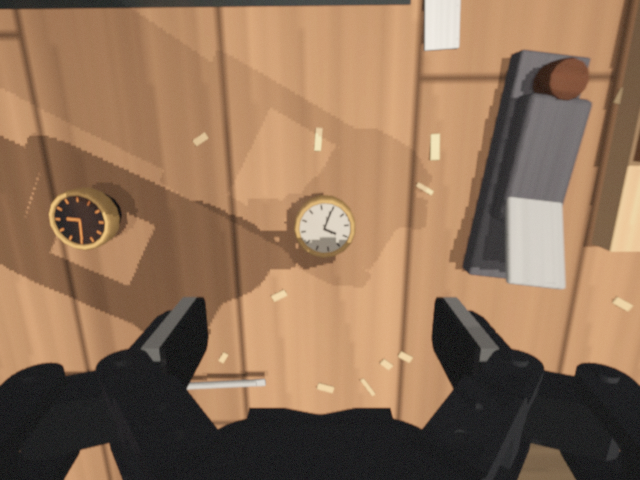

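w3 (settled) shows the white clock at (325,227), the black one at (83,219) and the hand plane at right.

Run:
```python
from h import *
w=load('w3');t=load('top0');s=load('side0')
h=cv2.cvtColor(w['img'],cv2.COLOR_RGB2HSV).astype(int)
for p in((325,200),(325,215),(297,228),(353,228),(325,255),(340,280),(325,245)): print(p,h[p[1],p[0]])
g=cv2.medianBlur(cv2.cvtColor(w['img'],cv2.COLOR_RGB2GRAY),3)
m=lambda h:((h[...,0]>17)&(h[...,1]>90)&(h[...,2]>60))|(h[...,1]<70)
for f in (m,):
  a=ring(w,325,227,36,mask=f,show='w');
b=ring(t,454,208,13,mask=lambda h:((h[...,0]>18)&(h[...,2]>90))|((h[...,1]<90)&(h[...,2]>120)),show='t')
c=ring(s,461,310,18,mask=lambda h:((h[...,0]>18)&(h[...,2]>90))|((h[...,1]<90)&(h[...,2]>120)),show='s')
f=ring(t,454,208,13,mask=lambda h:((h[...,1]<90)&(h[...,2]>120)),show='tface')
print(tri([(w,*a[0]),(t,*f[0])]).round(4),onz(w,*a[0],.038).round(4),onz(t,*f[0],.038).round(4),onz(s,461.92,310.1,.038).round(4))
v=w['img'][180:280,270:380,::-1].copy();v=cv2.resize(v,None,fx=5,fy=5);cv2.ellipse(v,(((a[0][0]-270+.5)*5,(a[0][1]-180+.5)*5),(a[1][0]*5,a[1][1]*5),a[2]),(255,0,255),1);cv2.imwrite('pics/e3.png',v)
```

```text
(325, 200) [ 19 118 209]
(325, 215) [ 18  30 222]
(297, 228) [ 18 115 221]
(353, 228) [ 18 117 211]
(325, 255) [ 18 129 140]
(340, 280) [ 13 113 187]
(325, 245) [ 16  42 146]
w [324.83 224.98] [53.  58.1] 81
t [454.22 208.39] [15.3 16.9] 117
s [462.06 309.76] [17.8 24.4] 110
tface [454.31 208.05] [14.3 15.4] 110
[ 0.6394 -0.2781  0.0273] [ 0.6392 -0.2737  0.038 ] [ 0.6366 -0.2774  0.038 ] [ 0.6355 -0.277   0.038 ]
```

View pics/e3.png

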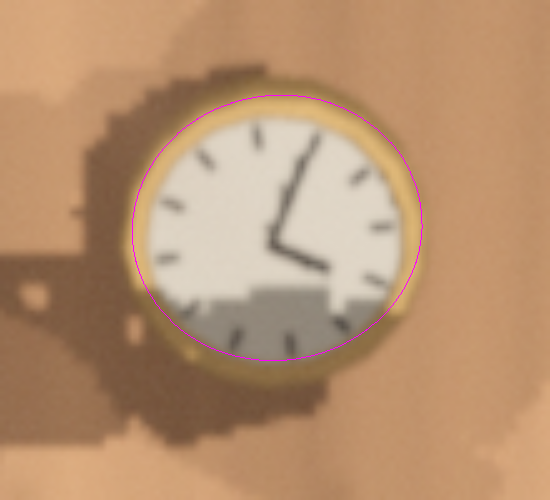

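The overlay missed the shaded lower bezel. In the crop the face runs from columns 145 to 402 and rows 115 to 362. I use the low-saturation face instead.

Run:
```python
from h import *
w=load('w3');t=load('top0')
a=ring(w,325,227,28,mask=lambda h:(h[...,1]<75),show='w')
print(onz(w,*a[0],.039).round(4),tri([(w,*a[0]),(t,454.25,208.05)]).round(4),tri([(w,*a[0]),(t,454.25,208.05),(load('side0'),461.92,310.1)]).round(4))
```

```text
w [324.4  227.39] [48.2 50. ] 88
[ 0.6389 -0.2753  0.039 ] [ 0.639  -0.2785  0.0292] [ 0.638  -0.2768  0.0348]
```

```bash
python3 -m handwheel '[{"tx":0.001,"ty":-0.001,"tz":-0.035,"turn":0,"fingers":1},{"tx":0.001,"ty":-0.002,"tz":-0.07,"turn":0,"fingers":1},{"tx":0.001,"ty":-0.002,"tz":-0.10,"turn":0,"fingers":1},{"tx":0.001,"ty":-0.002,"tz":-0.125,"turn":0,"fingers":1},{"tx":0.001,"ty":-0.002,"tz":-0.14,"turn":0,"fingers":1},{"tx":0.001,"ty":-0.002,"tz":-0.15,"turn":0,"fingers":1},{"tx":0.001,"ty":-0.002,"tz":-0.15,"turn":0,"fingers":1},{"tx":0.001,"ty":-0.002,"tz":-0.15,"turn":0,"fingers":1}]' 30
python3 - <<'E'
from h import *
cap('wrist','w4');cap('side','s4');s=env.get_state();print(s['tool_pos'],s['wrist_force'])
i=load('s4')['img'][240:380,380:540,::-1];cv2.imwrite('pics/s4c.png',cv2.resize(i,None,fx=4,fy=4))
E
```

```text
time: 3.63
tool_pos: [0.6387, -0.2765, 0.0201]
ee_rot: [0.709, 0.705, -0.003, 0.0]
wrist_force: [0.6, -0.4, 0.1]
gripper_width: 0.0854
[ 0.63929322 -0.27739571  0.02123493] [-0.4136947   0.2132259   0.04428499]
```

View pics/w4.png

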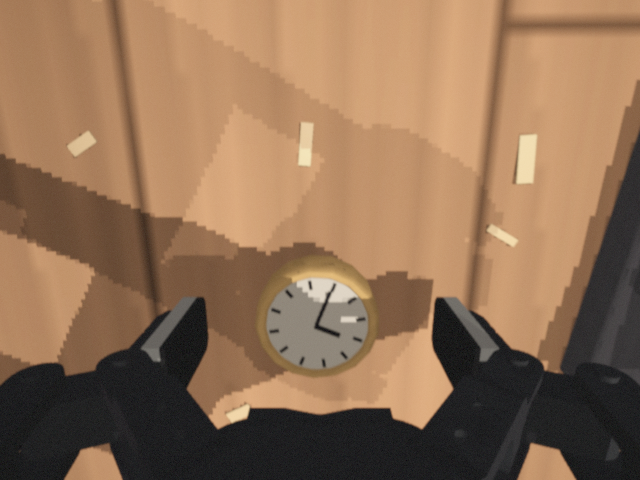

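View pics/s4c.png

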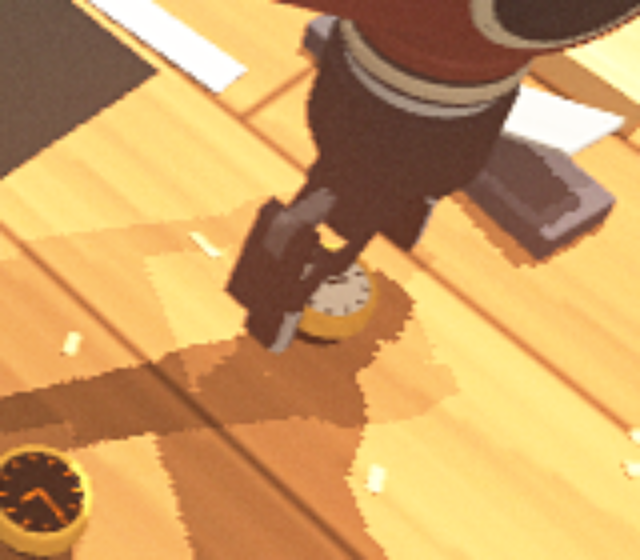

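w4 shows the clock between the pads, face centre about (317,325). s4c shows the left finger beside the bezel. I measure the clock from this near view before closing.

Run:
```python
from h import *
w=load('w4')
a=ring(w,318,320,60,mask=lambda h:(h[...,1]<75),show='w')
print(onz(w,*a[0],.039).round(4), onz(w,318,322,.039).round(4))
```

```text
w [316.94 322.85] [ 90.6 100.6] 91
[ 0.6387 -0.2747  0.039 ] [ 0.6391 -0.2744  0.039 ]
```

```bash
python3 -m handwheel '[{"tx":0,"ty":0.0025,"tz":-0.003,"turn":0,"fingers":1},{"tx":0,"ty":0.0025,"tz":-0.003,"turn":0,"fingers":0.7},{"tx":0,"ty":0.0025,"tz":-0.003,"turn":0,"fingers":0.6},{"tx":0,"ty":0.0025,"tz":-0.003,"turn":0,"fingers":0.4},{"tx":0,"ty":0.0025,"tz":-0.003,"turn":0,"fingers":0.4},{"tx":0,"ty":0.0025,"tz":-0.003,"turn":0,"fingers":0.4},{"tx":0,"ty":0.0025,"tz":-0.003,"turn":0,"fingers":0.4}]' 30
python3 - <<'E'
from h import *
cap('wrist','w5');s=env.get_state();print(s['tool_pos'],s['wrist_force'],s['gripper_width'])
E
```

```text
time: 4.32
tool_pos: [0.6397, -0.2752, 0.0189]
ee_rot: [0.709, 0.705, -0.003, 0.002]
wrist_force: [-0.3, 0.3, 3.1]
gripper_width: 0.0448
[ 0.63966378 -0.27520734  0.01889626] [-0.12451155  0.06377624  3.11754268] 0.04470168708261311
```

View pics/w5.png

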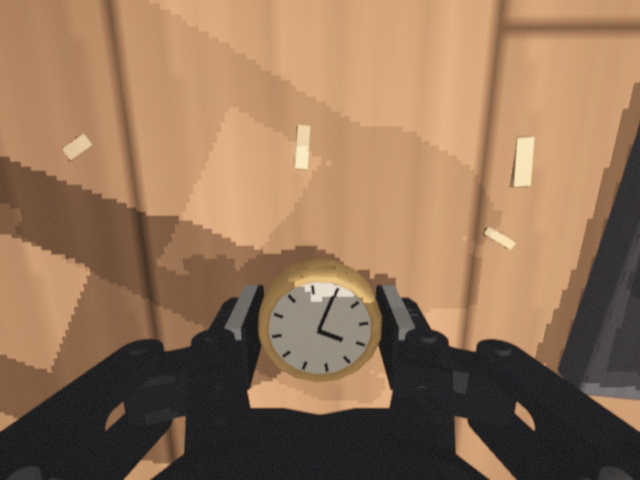

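w5 shows the clock held at the bezel, level, face (320,325), width 44.7 mm. I lift it.

```bash
python3 -m handwheel '[{"tx":0,"ty":0,"tz":0.01,"turn":0,"fingers":0.4},{"tx":0,"ty":0,"tz":0.03,"turn":0,"fingers":0.4},{"tx":0,"ty":0,"tz":0.06,"turn":0,"fingers":0.4},{"tx":0,"ty":0.005,"tz":0.095,"turn":0,"fingers":0.4},{"tx":0,"ty":0.025,"tz":0.125,"turn":0,"fingers":0.4},{"tx":0,"ty":0.06,"tz":0.13,"turn":0,"fingers":0.4},{"tx":-0.002,"ty":0.1,"tz":0.13,"turn":0,"fingers":0.4},{"tx":-0.004,"ty":0.14,"tz":0.13,"turn":0,"fingers":0.4}]' 30; python3 -m handwheel '[{"tx":-0.002,"ty":0.04,"tz":0.0,"turn":0,"fingers":0.4},{"tx":-0.004,"ty":0.08,"tz":0,"turn":0,"fingers":0.4},{"tx":-0.006,"ty":0.12,"tz":0,"turn":0,"fingers":0.4},{"tx":-0.008,"ty":0.16,"tz":0,"turn":0,"fingers":0.4},{"tx":-0.01,"ty":0.20,"tz":0,"turn":0,"fingers":0.4},{"tx":-0.01,"ty":0.235,"tz":0,"turn":0,"fingers":0.4},{"tx":-0.01,"ty":0.24,"tz":0,"turn":0,"fingers":0.4},{"tx":-0.01,"ty":0.24,"tz":0,"turn":0,"fingers":0.4}]'
python3 - <<'E'
from h import *
cap('wrist','w6');cap('side','s6');s=env.get_state();print(s['tool_pos'],s['wrist_force'],s['gripper_width'])
E
```

```text
time: 5.03
tool_pos: [0.6359, -0.1344, 0.1507]
ee_rot: [0.71, 0.705, -0.002, 0.003]
wrist_force: [0.7, -0.1, -0.7]
gripper_width: 0.0448
time: 5.7
tool_pos: [0.6253, 0.1078, 0.1507]
ee_rot: [0.708, 0.706, -0.002, 0.003]
wrist_force: [0.3, -0.4, -1.1]
gripper_width: 0.045
[0.62576985 0.10505311 0.15060248] [-0.57055862 -0.64273534 -0.35306579] 0.04458231733529391
```

View pics/w6.png

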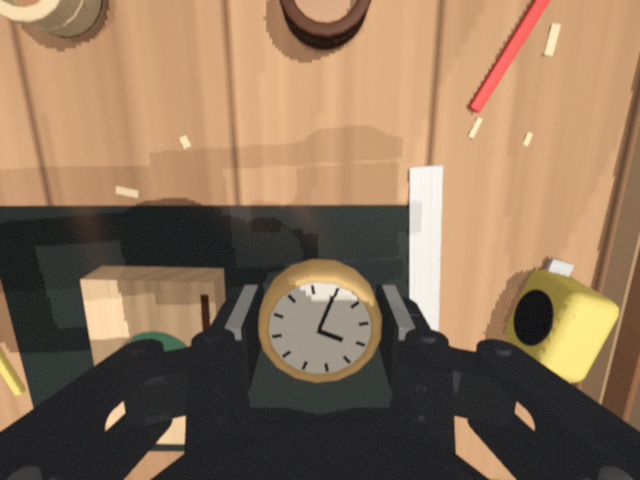

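View pics/s6.png

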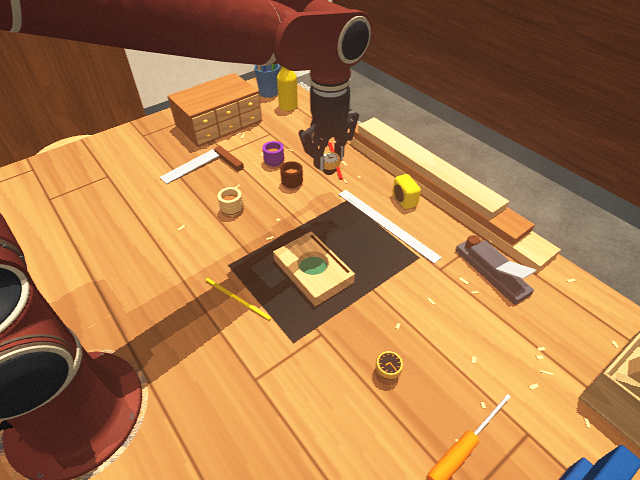

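w6 shows the clock still gripped level, and the dark cup's near rim at (325,20). s6 shows the clock hanging in the gripper at (331,163), right of the dark cup. I move above the cup.

```bash
python3 -m handwheel '[{"tx":0,"ty":0.04,"tz":0.0,"turn":0,"fingers":0.4},{"tx":0,"ty":0.08,"tz":0,"turn":0,"fingers":0.4},{"tx":0,"ty":0.115,"tz":0,"turn":0,"fingers":0.4},{"tx":0,"ty":0.14,"tz":0,"turn":0,"fingers":0.4},{"tx":0,"ty":0.147,"tz":0,"turn":0,"fingers":0.4},{"tx":0,"ty":0.147,"tz":0,"turn":0,"fingers":0.4},{"tx":0,"ty":0.147,"tz":0,"turn":0,"fingers":0.4},{"tx":0,"ty":0.147,"tz":0,"turn":0,"fingers":0.4}]'
python3 - <<'E'
from h import *
cap('wrist','w7');cap('side','s7');s=env.get_state();print(s['tool_pos'],s['wrist_force'],s['gripper_width'])
E
```

```text
time: 6.47
tool_pos: [0.6261, 0.2499, 0.1505]
ee_rot: [0.71, 0.704, -0.003, 0.003]
wrist_force: [-0.3, 0.7, -1.0]
gripper_width: 0.0452
[0.62608092 0.25015812 0.15057104] [-0.03197326  0.55258128 -0.41904281] 0.04497222462490714
```

View pics/w7.png

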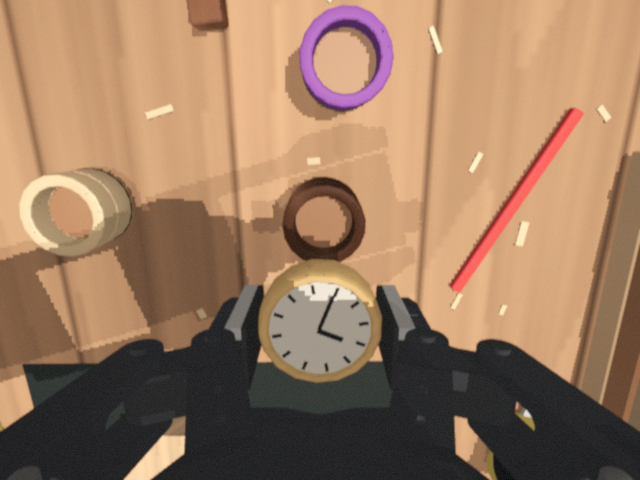

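w7 shows the dark cup's ring at (324,221), nearly all visible just above the clock. I enlarge it to find the rim edges.

Run:
```python
from h import *
w=load('w7')
i=w['img'][165:285,260:390,::-1];cv2.imwrite('pics/c7.png',cv2.resize(i,None,fx=5,fy=5,interpolation=cv2.INTER_CUBIC))
for c in ((.621,.251),(.6261,.2502),(.63,.258)):
  P=[proj(w,(c[0]+.028*np.cos(a),c[1]+.028*np.sin(a),.05)).round(0) for a in np.arange(4)*np.pi/2];Q=[proj(w,(c[0]+.02*np.cos(a),c[1]+.02*np.sin(a),.05)).round(0) for a in np.arange(4)*np.pi/2];print(c,[list(p) for p in P],[list(p) for p in Q])
```

```text
(0.621, 0.251) [[np.float64(353.0), np.float64(234.0)], [np.float64(310.0), np.float64(193.0)], [np.float64(268.0), np.float64(235.0)], [np.float64(311.0), np.float64(274.0)]] [[np.float64(340.0), np.float64(234.0)], [np.float64(310.0), np.float64(205.0)], [np.float64(280.0), np.float64(235.0)], [np.float64(311.0), np.float64(263.0)]]
(0.6261, 0.2502) [[np.float64(360.0), np.float64(235.0)], [np.float64(318.0), np.float64(194.0)], [np.float64(276.0), np.float64(236.0)], [np.float64(319.0), np.float64(275.0)]] [[np.float64(348.0), np.float64(235.0)], [np.float64(318.0), np.float64(206.0)], [np.float64(288.0), np.float64(236.0)], [np.float64(318.0), np.float64(264.0)]]
(0.63, 0.258) [[np.float64(366.0), np.float64(224.0)], [np.float64(324.0), np.float64(182.0)], [np.float64(281.0), np.float64(225.0)], [np.float64(324.0), np.float64(264.0)]] [[np.float64(354.0), np.float64(224.0)], [np.float64(324.0), np.float64(194.0)], [np.float64(294.0), np.float64(225.0)], [np.float64(324.0), np.float64(253.0)]]
```

View pics/c7.png

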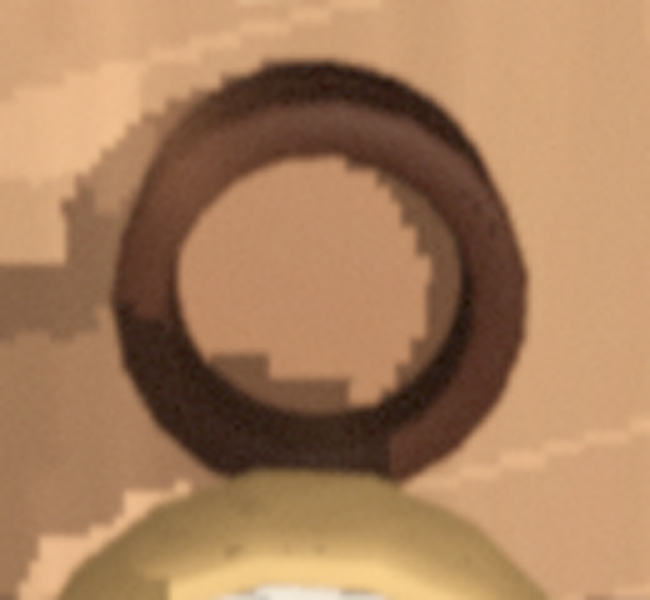

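Run:
```python
from h import *
from scipy.optimize import least_squares
w=load('w7')
print('clock',onz(w,*ring(w,320,325,55,mask=lambda h:(h[...,1]<75),show='face')[0],.1706).round(4))
# outer dark contour, keep lower/left/right part (rim edge, not far outer wall)
h=cv2.cvtColor(w['img'],cv2.COLOR_RGB2HSV);V=h[...,2]
L=[];
for row in range(218,254,3):
    m=np.where(V[row,270:380]<105)[0]+270; print(row,m.min(),m.max(),end='; '); L+= [(m.max()+.5,row)]
    if row>=230:L+=[(m.min()-.5,row)]
E2=[(260+x/5-.5,165+y/5-.5) for x,y in((117,300),(135,390),(165,435),(200,467),(525,280),(515,360),(490,410),(445,455),(320,105),(240,125),(400,120))]
B=[(260+x/5-.5,165+y/5-.5) for x,y in((178,270),(190,225),(220,185),(270,160),(320,155),(350,160),(195,330))]
def fit(p,z,r):
    P=np.array([onz(w,*q,z)[:2] for q in p]);f=lambda a:np.hypot(*(P-a[:2]).T)-(a[2] if r is None else r)
    s=least_squares(f,[*P.mean(0)]+([.025] if r is None else []));return s.x.round(4),(s.fun*1000).round(1)
print()
for z in(.05,.047):
    print(fit(E2,z,None),fit(E2[:8],z,.028),fit(B,z,.02),fit(B,z,None))
```

```text
face [319.56 327.41] [ 90.7 101.1] 90
clock [0.627  0.2506 0.1706]
218 283 363; 221 283 364; 224 282 363; 227 283 363; 230 284 363; 233 284 363; 236 285 362; 239 286 360; 242 287 359; 245 289 358; 248 291 355; 251 293 353; 
(array([0.6297, 0.2566, 0.027 ]), array([-0.2,  0.1,  0.2,  0.3,  0.4,  0. , -0.1, -0.5,  0.1, -0.4,  0.2])) (array([0.6296, 0.2582]), array([-1.4, -0.4,  0.1,  0.5, -0.7, -0.4, -0.2, -0.2])) (array([0.6309, 0.2579]), array([ 0.2,  0.8,  0.9,  0.2, -0.6, -1.1, -1.8])) (array([0.6277, 0.2611, 0.0164]), array([ 0.2,  0.1,  0. , -0.3, -0.1,  0.2, -0.2]))
(array([0.6297, 0.2558, 0.0273]), array([-0.2,  0.1,  0.2,  0.3,  0.4,  0. , -0.1, -0.5,  0.1, -0.4,  0.2])) (array([0.6296, 0.2569]), array([-1.1, -0.3,  0.1,  0.5, -0.4, -0.3, -0.2, -0.3])) (array([0.6308, 0.2573]), array([ 0.2,  0.8,  0.9,  0.2, -0.6, -1.1, -1.8])) (array([0.6277, 0.2604, 0.0166]), array([ 0.2,  0.1,  0. , -0.3, -0.1,  0.2, -0.2]))
```

```bash
python3 -m handwheel '[{"tx":0.001,"ty":0.003,"tz":-0.015,"turn":0,"fingers":0.4},{"tx":0.0027,"ty":0.006,"tz":-0.035,"turn":0,"fingers":0.4},{"tx":0.0027,"ty":0.006,"tz":-0.05,"turn":0,"fingers":0.4},{"tx":0.0027,"ty":0.006,"tz":-0.06,"turn":0,"fingers":0.4},{"tx":0.0027,"ty":0.006,"tz":-0.065,"turn":0,"fingers":0.4},{"tx":0.0027,"ty":0.006,"tz":-0.065,"turn":0,"fingers":0.4},{"tx":0.0027,"ty":0.006,"tz":-0.065,"turn":0,"fingers":0.4}]'
python3 - <<'E'
from h import *
cap('wrist','w8');cap('side','s8');s=env.get_state();print(s['tool_pos'],s['wrist_force'],s['gripper_width'])
i=load('s8')['img'][100:220,220:380,::-1];w=load('w8')['img'][:,120:520,::-1]
cv2.imwrite('pics/c8.png',np.hstack([cv2.resize(w,(400,480)),cv2.resize(i,(400,300))[0:300].copy() if 0 else cv2.copyMakeBorder(cv2.resize(i,(400,300)),0,180,0,0,0)]))
E
```

```text
time: 7.15
tool_pos: [0.6288, 0.256, 0.0855]
ee_rot: [0.71, 0.704, -0.003, 0.003]
wrist_force: [0.3, -0.1, -0.5]
gripper_width: 0.0448
[0.62962912 0.25636001 0.08688691] [ 0.21863152  0.41741813 -0.30604174] 0.04499598156183057
```

View pics/c8.png

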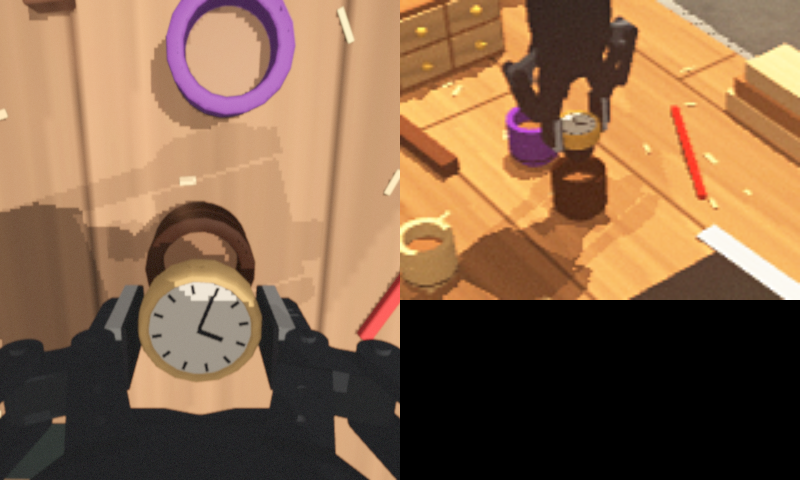

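c8 shows the clock directly above the dark cup in both views. In the wrist view the cup rim spans columns 267 to 373 and the bore's far edge is at row 232. I triangulate the height and centre from w7 and w8.

Run:
```python
from h import *
a=load('w7');b=load('w8')
i=b['img'][190:290,250:390,::-1];cv2.imwrite('pics/c8b.png',cv2.resize(i,None,fx=5,fy=5,interpolation=cv2.INTER_CUBIC))
X=tri([(a,323.5,196),(b,320,232)]);print(X.round(4))
print('clock',onz(b,*ring(b,320,325,55,mask=lambda h:(h[...,1]<75),show='face')[0],.1068).round(4))
```

```text
[0.6301 0.2768 0.0494]
face [319.52 327.43] [ 90.6 101. ] 90
clock [0.6297 0.2574 0.1068]
```

View pics/c8b.png

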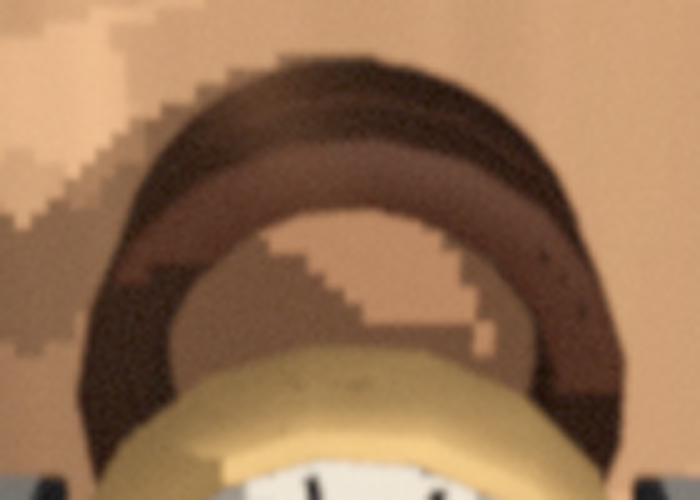

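Rim height 49.4 mm from two views, against 50 mm in the text. Cup centre is about (0.630, 0.257) and the clock at (0.6297, 0.2574), so they are aligned. I lower slowly.

```bash
python3 -m handwheel '[{"tx":0,"ty":0,"tz":-0.006,"turn":0,"fingers":0.4},{"tx":0,"ty":0,"tz":-0.012,"turn":0,"fingers":0.4},{"tx":0,"ty":0,"tz":-0.018,"turn":0,"fingers":0.4},{"tx":0,"ty":0,"tz":-0.023,"turn":0,"fingers":0.4},{"tx":0,"ty":0,"tz":-0.028,"turn":0,"fingers":0.4},{"tx":0,"ty":0,"tz":-0.031,"turn":0,"fingers":0.4},{"tx":0,"ty":0,"tz":-0.033,"turn":0,"fingers":0.4},{"tx":0,"ty":0,"tz":-0.034,"turn":0,"fingers":0.4}]';python3 -m handwheel '[{"tx":0,"ty":0,"tz":-0.0005,"turn":0,"fingers":0.4},{"tx":0,"ty":0,"tz":-0.001,"turn":0,"fingers":0.4}]'
python3 - <<'E'
from h import *
cap('side','s9');s=env.get_state();print(s['tool_pos'],s['wrist_force'],s['gripper_width'])
i=load('s9')['img'][120:220,230:350,::-1];cv2.imwrite('pics/c9.png',cv2.resize(i,None,fx=5,fy=5))
E
```

```text
time: 7.92
tool_pos: [0.6294, 0.2563, 0.0523]
ee_rot: [0.71, 0.704, -0.002, 0.003]
wrist_force: [0.0, -0.3, -1.1]
gripper_width: 0.0449
time: 8.08
tool_pos: [0.6295, 0.2563, 0.0513]
ee_rot: [0.71, 0.704, -0.002, 0.003]
wrist_force: [0.4, 0.7, -1.0]
gripper_width: 0.0449
[0.62948158 0.25632619 0.05135043] [ 0.35047448 -0.48540128 -0.01339619] 0.044872260806493335
```

View pics/c9.png

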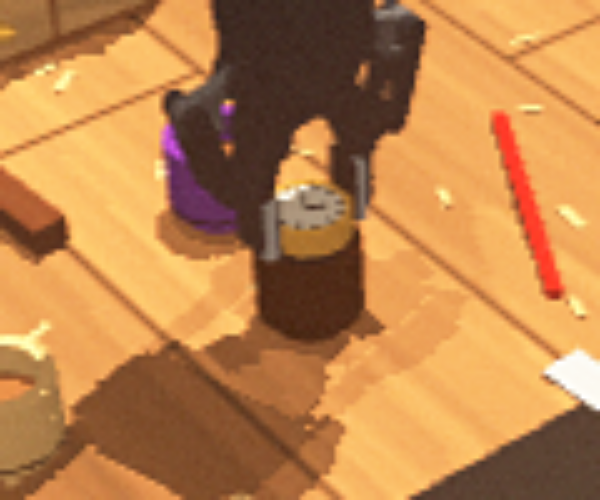

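c9 shows the plug inside the cup and the fingertips at about rim level. No contact yet, so I lower by fractions of a millimetre.

```bash
python3 -m handwheel '[{"tx":0,"ty":0,"tz":-0.0005,"turn":0,"fingers":0.4},{"tx":0,"ty":0,"tz":-0.001,"turn":0,"fingers":0.4},{"tx":0,"ty":0,"tz":-0.001,"turn":0,"fingers":0.4}]';python3 -m handwheel '[{"tx":0,"ty":0,"tz":-0.0005,"turn":0,"fingers":0.4},{"tx":0,"ty":0,"tz":-0.001,"turn":0,"fingers":0.4},{"tx":0,"ty":0,"tz":-0.001,"turn":0,"fingers":0.4}]'
```

```text
time: 8.38
tool_pos: [0.6297, 0.2564, 0.0509]
ee_rot: [0.71, 0.704, -0.002, 0.003]
wrist_force: [0.4, 0.5, 1.1]
gripper_width: 0.0448
time: 8.63
tool_pos: [0.6298, 0.2565, 0.0508]
ee_rot: [0.71, 0.704, -0.002, 0.003]
wrist_force: [-2.7, -1.2, 4.9]
gripper_width: 0.0449
```

Contact of 5 N at TCP z 0.0508, against 0.0509 predicted. The clock is on the bore floor. I release and rise.

```bash
python3 -m handwheel '[{"tx":0,"ty":0,"tz":0,"turn":0,"fingers":0.6},{"tx":0,"ty":0,"tz":0,"turn":0,"fingers":0.7},{"tx":0,"ty":0,"tz":0,"turn":0,"fingers":0.8},{"tx":0,"ty":0,"tz":0.0,"turn":0,"fingers":1},{"tx":0,"ty":0,"tz":0.01,"turn":0,"fingers":1},{"tx":0,"ty":0,"tz":0.03,"turn":0,"fingers":1},{"tx":0,"ty":0,"tz":0.05,"turn":0,"fingers":1},{"tx":0,"ty":0,"tz":0.06,"turn":0,"fingers":1}]'; python3 -m handwheel '[{"tx":0,"ty":0,"tz":0.005,"turn":0,"fingers":1},{"tx":0,"ty":0,"tz":0.005,"turn":0,"fingers":1}]'
python3 - <<'E'
from h import *
cap('wrist','w10');cap('side','s10');s=env.get_state();print(s['tool_pos'],s['wrist_force'],s['gripper_width'])
i=load('s10')['img'][120:220,230:350,::-1];w=load('w10')['img'][150:400,180:460,::-1]
cv2.imwrite('pics/c10.png',np.hstack([cv2.resize(w,(400,357)),cv2.resize(i,(400,357))]))
E
```

```text
time: 9.3
tool_pos: [0.6313, 0.2569, 0.1144]
ee_rot: [0.71, 0.704, -0.0, 0.005]
wrist_force: [0.8, 0.0, 0.7]
gripper_width: 0.0856
time: 9.47
tool_pos: [0.6328, 0.2574, 0.1223]
ee_rot: [0.71, 0.704, 0.002, 0.006]
wrist_force: [0.1, 0.6, 0.7]
gripper_width: 0.0855
[0.63117212 0.25686814 0.11921527] [ 0.57041294  0.17465156 -0.26497372] 0.08572741267446107
```

View pics/c10.png

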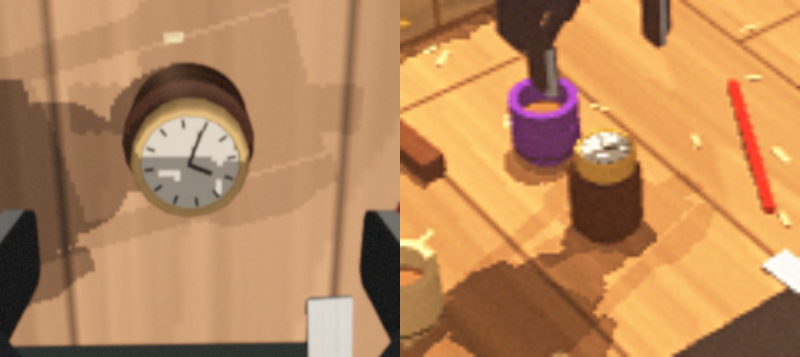

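c10 shows the clock seated level in the dark cup, face up, with an even rim around it. Now I go down around the cup.

```bash
python3 -m handwheel '[{"tx":-0.001,"ty":0,"tz":-0.02,"turn":0,"fingers":1},{"tx":-0.001,"ty":0,"tz":-0.04,"turn":0,"fingers":1},{"tx":-0.001,"ty":0,"tz":-0.06,"turn":0,"fingers":1},{"tx":-0.001,"ty":0,"tz":-0.075,"turn":0,"fingers":1},{"tx":-0.001,"ty":0,"tz":-0.088,"turn":0,"fingers":1},{"tx":-0.001,"ty":0,"tz":-0.096,"turn":0,"fingers":1},{"tx":-0.001,"ty":0,"tz":-0.099,"turn":0,"fingers":1},{"tx":-0.001,"ty":0,"tz":-0.099,"turn":0,"fingers":1}]' 40
python3 - <<'E'
from h import *
cap('wrist','w11');s=env.get_state();print(s['tool_pos'],s['wrist_force'],s['gripper_width'])
w=load('w11');print('clock',onz(w,*ring(w,320,290,60,mask=lambda h:(h[...,1]<75),show='face')[0],.071).round(4))
E
```

```text
time: 10.23
tool_pos: [0.6298, 0.2567, 0.0193]
ee_rot: [0.71, 0.704, -0.001, 0.004]
wrist_force: [-0.2, 0.8, -0.6]
gripper_width: 0.0856
[0.63049457 0.25694962 0.02045568] [ 0.64939288  0.77246761 -0.00521227] 0.08518152399090913
face [320.56 340.82] [ 20.2 106.6] 90
clock [0.6308 0.2712 0.071 ]
```

View pics/w11.png

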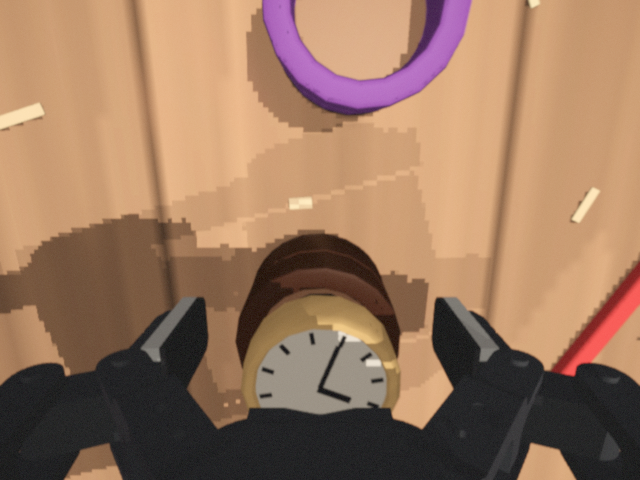

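w11 shows the cup centred between the pads (columns 238 to 400), with purple clear. I close on the cup.

```bash
python3 -m handwheel '[{"tx":0,"ty":0,"tz":0,"turn":0,"fingers":0.8},{"tx":0,"ty":0,"tz":0,"turn":0,"fingers":0.7},{"tx":0,"ty":0,"tz":0,"turn":0,"fingers":0.5},{"tx":0,"ty":0,"tz":0,"turn":0,"fingers":0.5},{"tx":0,"ty":0,"tz":0,"turn":0,"fingers":0.5},{"tx":0,"ty":0,"tz":0,"turn":0,"fingers":0.5},{"tx":0,"ty":0,"tz":0,"turn":0,"fingers":0.5}]' 40
python3 - <<'E'
from h import *
cap('wrist','w12');cap('side','s12')
i=load('s12')['img'][120:220,230:350,::-1];w=load('w12')['img'][150:400,180:460,::-1]
cv2.imwrite('pics/c12.png',np.hstack([cv2.resize(w,(400,357)),cv2.resize(i,(400,357))]))
E
```

```text
time: 10.87
tool_pos: [0.6314, 0.2574, 0.0224]
ee_rot: [0.71, 0.704, 0.001, 0.005]
wrist_force: [-2.0, -0.6, 6.0]
gripper_width: 0.0556
```

View pics/c12.png

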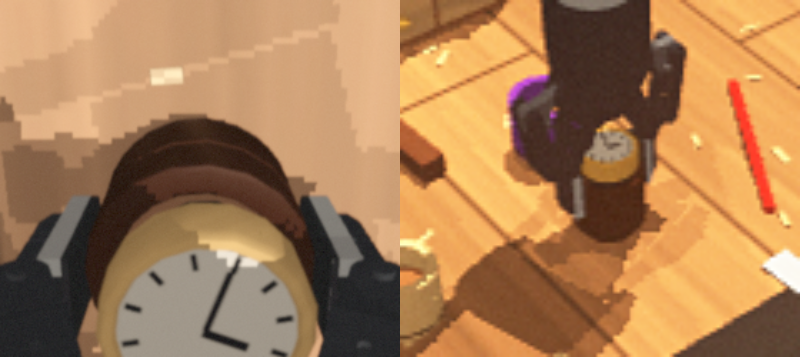

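c12 shows the cup gripped (55.6 mm) below the bezel, clock level, pads on the walnut. Lifting gently.

```bash
python3 -m handwheel '[{"tx":0,"ty":0,"tz":0.005,"turn":0,"fingers":0.5},{"tx":0,"ty":0,"tz":0.015,"turn":0,"fingers":0.5},{"tx":0,"ty":0,"tz":0.03,"turn":0,"fingers":0.5},{"tx":0,"ty":0,"tz":0.05,"turn":0,"fingers":0.5},{"tx":0,"ty":0,"tz":0.075,"turn":0,"fingers":0.5},{"tx":0,"ty":0,"tz":0.1,"turn":0,"fingers":0.5},{"tx":0,"ty":0,"tz":0.12,"turn":0,"fingers":0.5},{"tx":0,"ty":0,"tz":0.13,"turn":0,"fingers":0.5}]' 40;  python3 - <<'E'
from h import *
cap('wrist','w13');cap('side','s13');s=env.get_state();print(s['tool_pos'],s['wrist_force'],s['gripper_width'])
i=load('s13')['img'][80:220,220:380,::-1];w=load('w13')['img'][150:450,160:480,::-1]
cv2.imwrite('pics/c13.png',np.hstack([cv2.resize(w,(400,357)),cv2.resize(i,(400,357))]))
E
```

```text
time: 11.63
tool_pos: [0.6333, 0.2579, 0.1577]
ee_rot: [0.71, 0.704, 0.004, 0.007]
wrist_force: [1.1, 0.7, -1.1]
gripper_width: 0.0553
[0.63314866 0.2578053  0.15626532] [-0.59678403 -0.66335891 -2.60159237] 0.05523327539670967
```

View pics/c13.png

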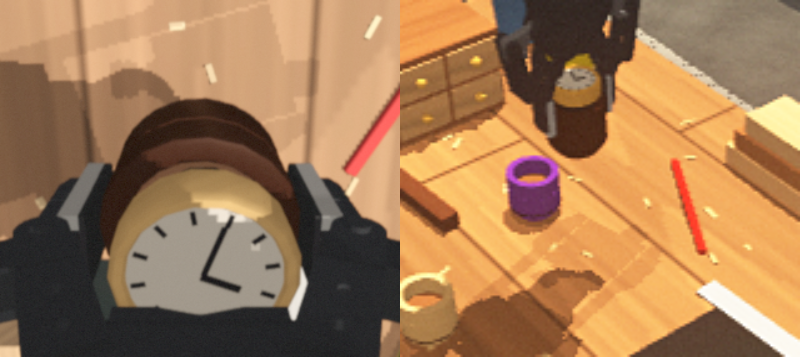

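c13 shows the cup and clock lifted together, upright, with purple undisturbed. I carry them to just past the recess (y about -0.05) so the wrist camera can see it.

```bash
python3 -m handwheel '[{"tx":-0.01,"ty":-0.02,"tz":0.02,"turn":0,"fingers":0.5},{"tx":-0.025,"ty":-0.05,"tz":0.04,"turn":0,"fingers":0.5},{"tx":-0.04,"ty":-0.085,"tz":0.05,"turn":0,"fingers":0.5},{"tx":-0.055,"ty":-0.12,"tz":0.05,"turn":0,"fingers":0.5},{"tx":-0.07,"ty":-0.155,"tz":0.05,"turn":0,"fingers":0.5},{"tx":-0.085,"ty":-0.19,"tz":0.05,"turn":0,"fingers":0.5},{"tx":-0.1,"ty":-0.225,"tz":0.05,"turn":0,"fingers":0.5},{"tx":-0.115,"ty":-0.255,"tz":0.05,"turn":0,"fingers":0.5}]';python3 -m handwheel '[{"tx":-0.01,"ty":-0.02,"tz":0,"turn":0,"fingers":0.5},{"tx":-0.018,"ty":-0.04,"tz":0,"turn":0,"fingers":0.5},{"tx":-0.024,"ty":-0.05,"tz":0,"turn":0,"fingers":0.5},{"tx":-0.024,"ty":-0.055,"tz":0,"turn":0,"fingers":0.5},{"tx":-0.024,"ty":-0.055,"tz":0,"turn":0,"fingers":0.5},{"tx":-0.024,"ty":-0.055,"tz":0,"turn":0,"fingers":0.5},{"tx":-0.024,"ty":-0.055,"tz":0,"turn":0,"fingers":0.5}]';  python3 - <<'E'
from h import *
cap('wrist','w14');s=env.get_state();print(s['tool_pos'],s['wrist_force'],s['gripper_width'])
E
```

```text
time: 12.4
tool_pos: [0.5161, 0.0011, 0.2042]
ee_rot: [0.71, 0.704, 0.003, 0.005]
wrist_force: [0.3, -1.0, -2.0]
gripper_width: 0.0551
time: 12.98
tool_pos: [0.4925, -0.053, 0.204]
ee_rot: [0.71, 0.704, 0.003, 0.005]
wrist_force: [-0.6, -0.3, -2.7]
gripper_width: 0.0549
[ 0.49247397 -0.05295083  0.20409585] [-0.13543093 -0.05810382 -1.45490115] 0.05494251175902666
```

View pics/w14.png

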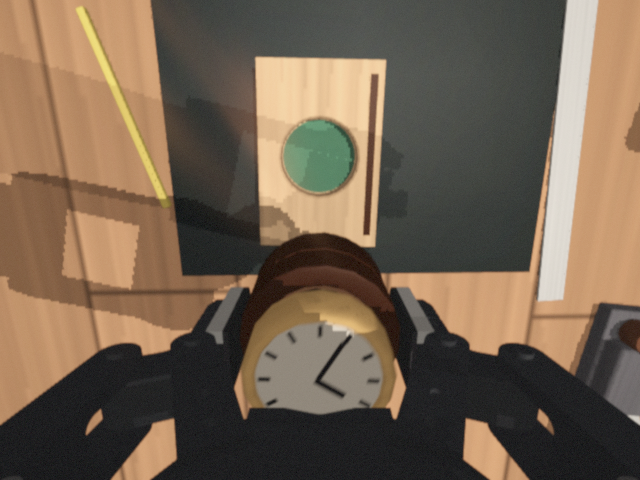

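w14 shows the recess clearly at (319,156), the plinth corners at about (257,57), (386,60), (377,248) and (261,246), and the groove on the right.

Run:
```python
from h import *
w=load('w14');t=load('top0');s=load('side0')
i=w['img'][105:205,265:375,::-1];cv2.imwrite('pics/c14.png',cv2.resize(i,None,fx=5,fy=5,interpolation=cv2.INTER_CUBIC))
a=ring(w,319,156,45,mask=lambda h:(h[...,0]>50)&(h[...,0]<95)&(h[...,1]>60),show='green')
print('floor',onz(w,*a[0],.012).round(4), 'as mouth',onz(w,*a[0],.03).round(4), tri([(w,*a[0]),(t,333.95,271.28)]).round(4))
for p in((257,57),(386,60),(377,248),(261,246)): print(onz(w,*p,.03).round(4))
```

```text
green [322.84 154.09] [57.5 72.5] 162
floor [ 0.4989 -0.0047  0.012 ] as mouth [ 0.4985 -0.0036  0.03  ] [ 0.4999 -0.0083 -0.0297]
[0.4488 0.0695 0.03  ]
[0.5475 0.0666 0.03  ]
[ 0.5455 -0.0846  0.03  ]
[ 0.444  -0.0815  0.03  ]
```

View pics/c14.png

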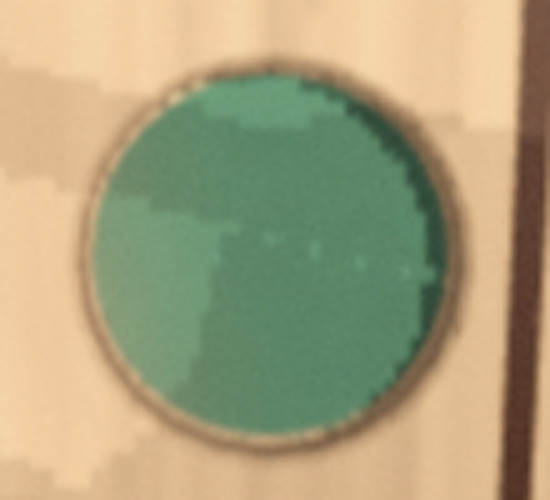

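The mask lost the shaded part. In the enlarged crop the mouth runs from columns 80 to 465 and rows 58 to 452, so its centre is at pixel (319.0,155.5). The floor circle is concentric with it.

Run:
```python
from h import *
w=load('w14');t=load('top0');s=load('side0')
print('cam',ray(w,0,0)[0].round(3))
print('mouth',onz(w,319,155.5,.03).round(4),'floor',onz(w,318.7,155.3,.012).round(4))
for z in(.02,.03,.04): print(z,'diam',np.linalg.norm(onz(w,280.5,155.5,z)-onz(w,357.5,155.5,z)).round(4))
# cup held: rim left/right extents at v~300 
h=cv2.cvtColor(w['img'],cv2.COLOR_RGB2HSV)
i=w['img'][225:410,230:410,::-1];cv2.imwrite('pics/c14b.png',cv2.resize(i,None,fx=3.2,fy=3.2,interpolation=cv2.INTER_CUBIC))
t2=t['img'][245:300,300:370,::-1];cv2.imwrite('pics/c14t.png',cv2.resize(t2,None,fx=10,fy=10,interpolation=cv2.INTER_CUBIC))
s2=s['img'][230:305,270:358,::-1];cv2.imwrite('pics/c14s.png',cv2.resize(s2,None,fx=8,fy=8,interpolation=cv2.INTER_CUBIC))
```

```text
cam [0.492 0.016 0.346]
mouth [ 0.4954 -0.0046  0.03  ] floor [ 0.4953 -0.0057  0.012 ]
0.02 diam 0.065
0.03 diam 0.063
0.04 diam 0.061
```

View pics/c14b.png

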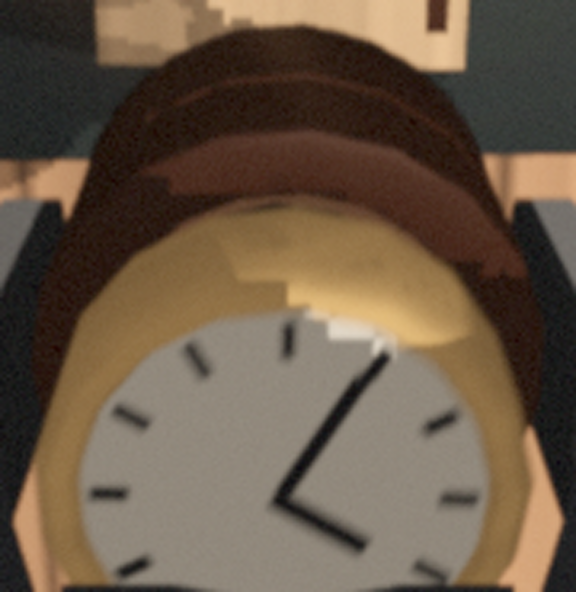

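View pics/c14s.png

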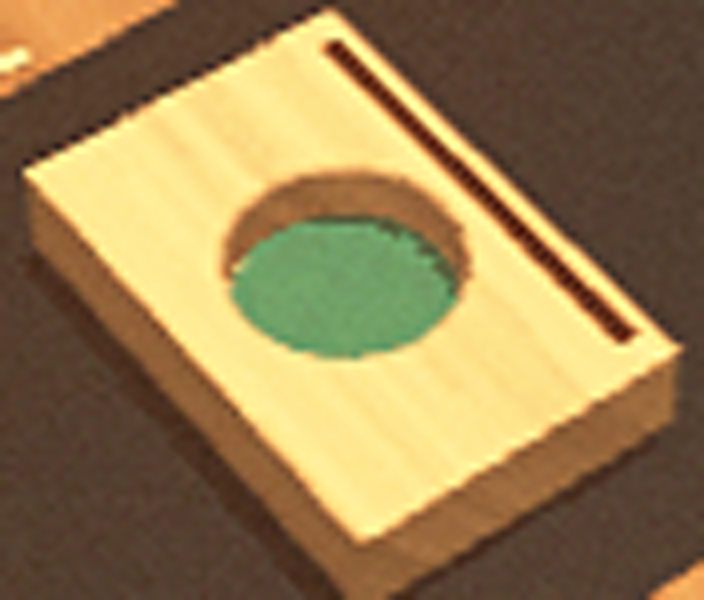

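c14s shows the mouth ellipse in the side view, columns 222 to 470 and rows 168 to 357 of the crop, so its centre is at pixel (312.8,262.4). c14b shows the cup and clock held level. Cross-check across views:

Run:
```python
from h import *
w=load('w14');s=load('side0')
X=tri([(w,319,155.5),(s,312.8,262.4)]);print(X.round(4),(proj(w,X)-[319,155.5]).round(2),(proj(s,X)-[312.8,262.4]).round(2),onz(s,312.8,262.4,.03).round(4))
```

```text
[ 0.4951 -0.0048  0.0242] [-0.34 -0.23] [ 0.16 -0.01] [ 0.4919 -0.0085  0.03  ]
```

View pics/c14t.png

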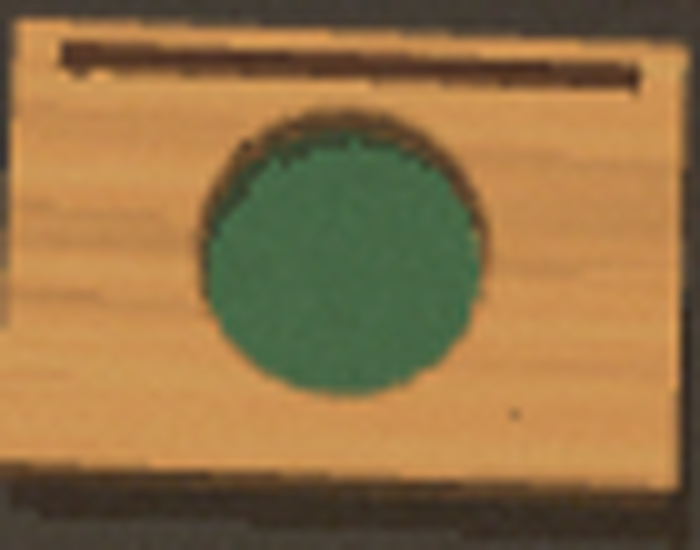

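The top view's mouth centre is at about (333.9,269.7). Fixed cameras sit about 3 mm from the wrist camera, the same offset they had for the clock, where the grip bore out the wrist camera. I use (0.4953, -0.0048). Going above it:

```bash
python3 -m handwheel '[{"tx":0.001,"ty":0.015,"tz":-0.005,"turn":0,"fingers":0.5},{"tx":0.002,"ty":0.03,"tz":-0.02,"turn":0,"fingers":0.5},{"tx":0.003,"ty":0.043,"tz":-0.045,"turn":0,"fingers":0.5},{"tx":0.003,"ty":0.0488,"tz":-0.075,"turn":0,"fingers":0.5},{"tx":0.003,"ty":0.0488,"tz":-0.1,"turn":0,"fingers":0.5},{"tx":0.003,"ty":0.0488,"tz":-0.12,"turn":0,"fingers":0.5},{"tx":0.003,"ty":0.0488,"tz":-0.129,"turn":0,"fingers":0.5},{"tx":0.003,"ty":0.0488,"tz":-0.129,"turn":0,"fingers":0.5}]';python3 -m handwheel '[{"tx":0,"ty":0,"tz":0,"turn":0,"fingers":0.5}]'
python3 - <<'E'
from h import *
cap('wrist','w15');cap('side','s15');cap('top','t15');s=env.get_state();print(s['time'],s['tool_pos'],s['ee_rot'],s['wrist_force'],s['gripper_width'])
i=load('s15')['img'][190:310,250:390,::-1];w=load('w15')['img'][140:410,160:480,::-1]
cv2.imwrite('pics/c15.png',np.hstack([cv2.resize(w,(400,340)),cv2.resize(i,(400,340))]))
E
```

```text
time: 13.7
tool_pos: [0.4936, -0.0032, 0.0724]
ee_rot: [0.709, 0.705, 0.001, 0.003]
wrist_force: [-1.3, -0.1, -2.0]
gripper_width: 0.0555
time: 13.78
tool_pos: [0.4945, -0.0029, 0.0733]
ee_rot: [0.709, 0.705, 0.002, 0.004]
wrist_force: [0.4, 0.2, -1.7]
gripper_width: 0.0551
13.9333 [ 0.49488263 -0.00325471  0.07403478] [0.70938338 0.70480799 0.00196652 0.00412913] [ 0.67142353 -0.01307781 -1.97066229] 0.05489718389466356
```

View pics/c15.png

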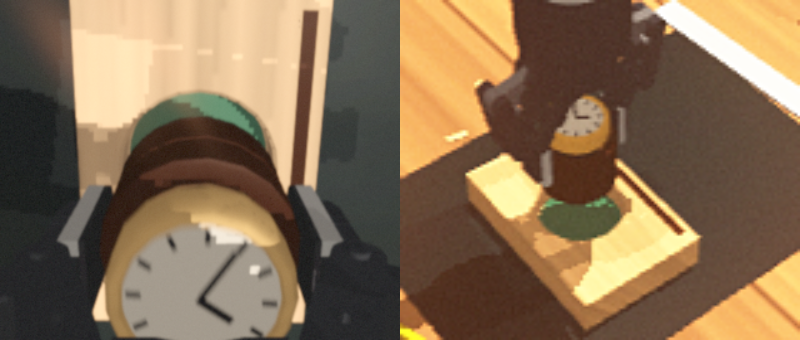

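c15 shows the cup over the recess, upright. In the wrist crop the mouth's far arc is visible behind the cup, running from 132 to 275. I check the remaining offset in an enlarged crop.

Run:
```python
from h import *
w=load('w15')
i=w['img'][205:325,245:400,::-1];cv2.imwrite('pics/c15b.png',cv2.resize(i,None,fx=5,fy=5,interpolation=cv2.INTER_CUBIC))
for c in((.4949,-.0032),(.4954,-.0046)):
  print(c,[proj(w,(c[0]+.032*np.cos(a),c[1]+.032*np.sin(a),.03)).round(1).tolist() for a in np.radians([0,30,60,90,120,150,180])])
# cup bottom taper circle r=.02 at underside, r=.028 at 10 mm up, for the axis through TCP
T=env.get_state()['tool_pos']
for z,r in((-.0224,.02),(-.0124,.028),(.0276,.028)): print(z,[proj(w,(T[0]+r*np.cos(a),T[1]+r*np.sin(a),T[2]+z)).round(1).tolist() for a in np.radians([0,45,90,135,180])])
```

```text
(0.4949, -0.0032) [[379.3, 267.0], [372.0, 237.6], [349.3, 215.3], [317.3, 207.2], [285.5, 215.9], [263.2, 238.6], [256.4, 268.2]]
(0.4954, -0.0046) [[380.1, 269.5], [372.9, 240.2], [350.3, 218.0], [318.4, 209.9], [286.5, 218.6], [264.3, 241.2], [257.5, 270.7]]
-0.0224 [[360.9, 283.6], [348.8, 254.9], [317.6, 242.9], [286.7, 255.5], [275.1, 284.4]]
-0.0124 [[381.6, 292.3], [364.1, 249.7], [317.5, 231.5], [271.2, 250.5], [254.5, 293.5]]
0.0276 [[401.1, 341.1], [379.0, 287.3], [317.8, 264.1], [257.0, 288.5], [235.8, 342.8]]
```

View pics/c15b.png

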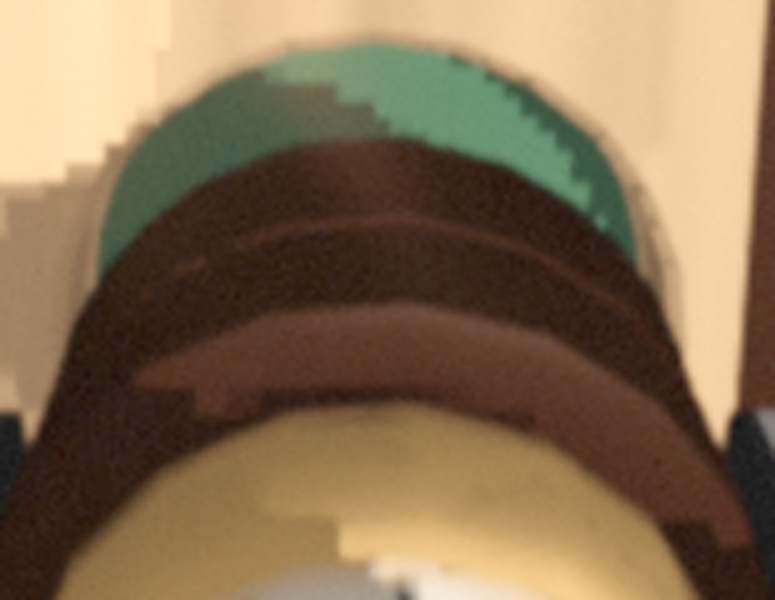

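c15b shows the mouth's far edge at pixel (320,212.6) and the cup's outline top at (320,233). The cup needs about 1.7 mm more in -y and x is within 1 mm. Lowering.

```bash
python3 -m handwheel '[{"tx":0,"ty":-0.0017,"tz":-0.003,"turn":0,"fingers":0.5},{"tx":0,"ty":-0.0017,"tz":-0.008,"turn":0,"fingers":0.5},{"tx":0,"ty":-0.0017,"tz":-0.014,"turn":0,"fingers":0.5},{"tx":0,"ty":-0.0017,"tz":-0.02,"turn":0,"fingers":0.5},{"tx":0,"ty":-0.0017,"tz":-0.024,"turn":0,"fingers":0.5},{"tx":0,"ty":-0.0017,"tz":-0.026,"turn":0,"fingers":0.5},{"tx":0,"ty":-0.0017,"tz":-0.026,"turn":0,"fingers":0.5}]'
python3 - <<'E'
from h import *
cap('side','s16');cap('wrist','w16');s=env.get_state();print(s['tool_pos'],s['wrist_force'])
i=load('s16')['img'][190:310,250:390,::-1];w=load('w16')['img'][140:410,160:480,::-1]
cv2.imwrite('pics/c16.png',np.hstack([cv2.resize(w,(400,340)),cv2.resize(i,(400,340))]))
E
```

```text
time: 14.52
tool_pos: [0.4942, -0.0048, 0.047]
ee_rot: [0.709, 0.705, 0.001, 0.003]
wrist_force: [0.5, 0.6, -2.3]
gripper_width: 0.055
[ 0.49487449 -0.00494338  0.04793462] [ 0.53585241 -0.01875332 -2.57673221]
```

View pics/c16.png

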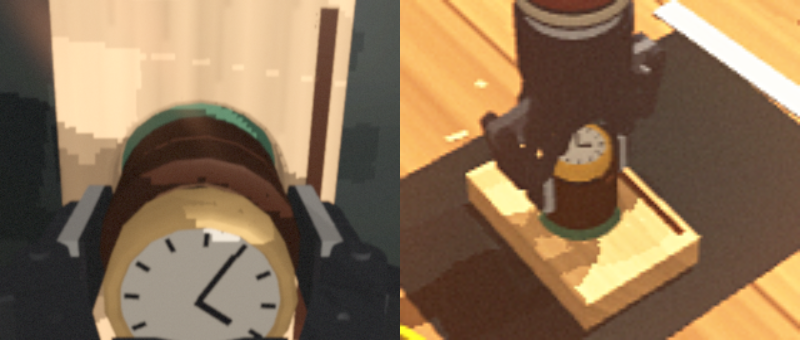

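c16 shows the cup's taper entering the recess, with green visible evenly left, right and behind. I continue.

```bash
python3 -m handwheel '[{"tx":0.0005,"ty":0,"tz":-0.003,"turn":0,"fingers":0.5},{"tx":0.0005,"ty":0,"tz":-0.006,"turn":0,"fingers":0.5},{"tx":0.0005,"ty":0,"tz":-0.009,"turn":0,"fingers":0.5},{"tx":0.0005,"ty":0,"tz":-0.011,"turn":0,"fingers":0.5},{"tx":0.0005,"ty":0,"tz":-0.0125,"turn":0,"fingers":0.5},{"tx":0.0005,"ty":0,"tz":-0.0125,"turn":0,"fingers":0.5}]';python3 -m handwheel '[{"tx":0,"ty":0,"tz":-0.0005,"turn":0,"fingers":0.5},{"tx":0,"ty":0,"tz":-0.001,"turn":0,"fingers":0.5},{"tx":0,"ty":0,"tz":-0.001,"turn":0,"fingers":0.5}]'
```

```text
time: 15.12
tool_pos: [0.4949, -0.0049, 0.0348]
ee_rot: [0.709, 0.705, 0.002, 0.004]
wrist_force: [0.7, -0.1, -3.0]
gripper_width: 0.055
time: 15.37
tool_pos: [0.4951, -0.0048, 0.0344]
ee_rot: [0.709, 0.705, 0.002, 0.004]
wrist_force: [-2.5, 1.6, 1.4]
gripper_width: 0.0555
```

```bash
python3 -m handwheel '[{"tx":0,"ty":0,"tz":-0.0005,"turn":0,"fingers":0.5},{"tx":0,"ty":0,"tz":-0.0008,"turn":0,"fingers":0.5},{"tx":0,"ty":0,"tz":-0.0008,"turn":0,"fingers":0.5}]'
python3 - <<'E'
from h import *
cap('side','s17');cap('wrist','w17');s=env.get_state();print(s['tool_pos'],s['wrist_force'])
i=load('s17')['img'][190:310,250:390,::-1];w=load('w17')['img'][140:410,160:480,::-1]
cv2.imwrite('pics/c17.png',np.hstack([cv2.resize(w,(400,340)),cv2.resize(i,(400,340))]))
E
```

```text
time: 15.62
tool_pos: [0.4952, -0.0048, 0.0344]
ee_rot: [0.709, 0.705, 0.001, 0.003]
wrist_force: [-4.8, 0.3, 5.4]
gripper_width: 0.0552
[ 0.49517038 -0.00480078  0.03434937] [-4.02951829  1.40255908  5.89771599]
```

View pics/c17.png

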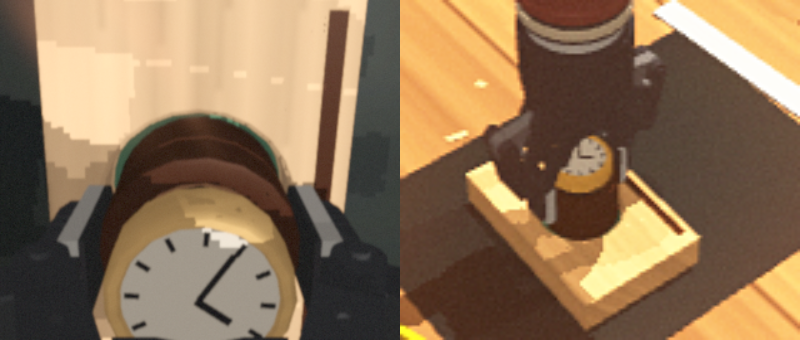

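c17 shows the cup down in the recess. Contact of 6 N came at TCP z 0.0344, exactly the predicted seat (0.0224 + 0.012). I release, let it settle, then rise straight up.

```bash
python3 -m handwheel '[{"tx":0,"ty":0,"tz":0,"turn":0,"fingers":0.66},{"tx":0,"ty":0,"tz":0,"turn":0,"fingers":0.7},{"tx":0,"ty":0,"tz":0,"turn":0,"fingers":0.8},{"tx":0,"ty":0,"tz":0.0,"turn":0,"fingers":1},{"tx":0,"ty":0,"tz":0.005,"turn":0,"fingers":1},{"tx":0,"ty":0,"tz":0.02,"turn":0,"fingers":1},{"tx":0,"ty":0,"tz":0.05,"turn":0,"fingers":1},{"tx":0,"ty":0,"tz":0.085,"turn":0,"fingers":1}]'; python3 -m handwheel '[{"tx":0,"ty":-0.01,"tz":0.03,"turn":0,"fingers":1},{"tx":0,"ty":-0.03,"tz":0.06,"turn":0,"fingers":1},{"tx":0,"ty":-0.06,"tz":0.08,"turn":0,"fingers":1},{"tx":0,"ty":-0.08,"tz":0.09,"turn":0,"fingers":1},{"tx":0,"ty":-0.08,"tz":0.09,"turn":0,"fingers":1},{"tx":0,"ty":-0.08,"tz":0.09,"turn":0,"fingers":1},{"tx":0,"ty":-0.08,"tz":0.09,"turn":0,"fingers":1}]'
python3 - <<'E'
from h import *
for n in('side','wrist','top'): cap(n,n[0]+'18')
s=env.get_state();print(s['time'],s['tool_pos'],s['wrist_force'])
S=load('s18')['img'][190:310,250:390,::-1];w=load('w18')['img'][60:300,160:480,::-1]
cv2.imwrite('pics/c18.png',np.hstack([cv2.resize(w,(400,340)),cv2.resize(S,(400,340))]))
E
```

```text
time: 16.38
tool_pos: [0.4932, -0.0045, 0.1182]
ee_rot: [0.709, 0.705, -0.0, 0.001]
wrist_force: [0.8, 1.0, -0.0]
gripper_width: 0.0854
time: 16.97
tool_pos: [0.4928, -0.0839, 0.2074]
ee_rot: [0.709, 0.705, -0.0, 0.001]
wrist_force: [-0.8, 0.1, 0.0]
gripper_width: 0.0855
17.1167 [ 0.49259324 -0.08343723  0.20680244] [0.25892449 0.04887368 0.08245695]
```

View pics/c18.png

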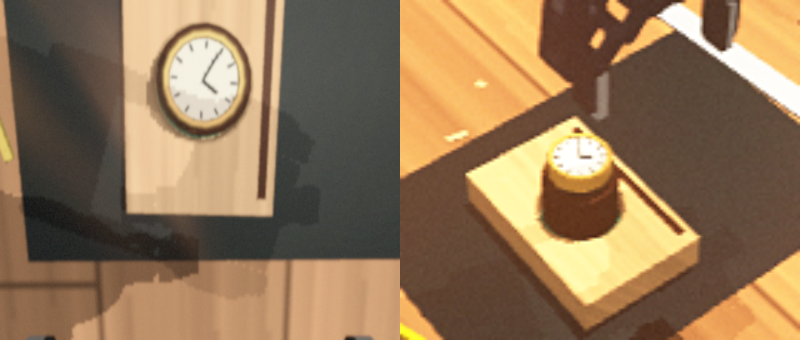

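View pics/s18.png

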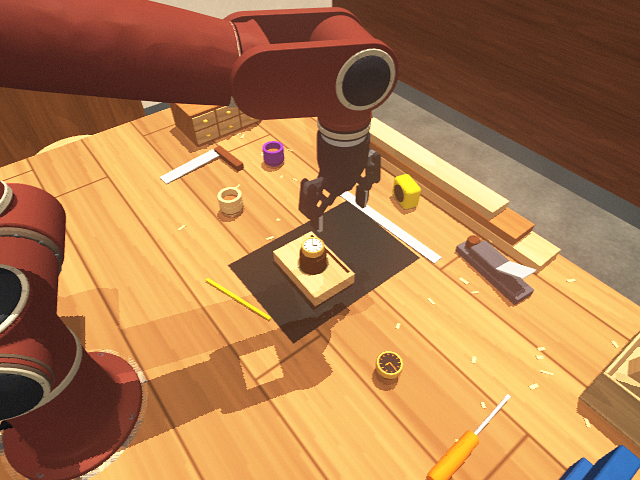

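c18 and s18 show the assembly upright in the recess (side view about (313,252)), face level, gripper well clear. I check the height of the face.

Run:
```python
from h import *
w=load('w18');s=load('s18');t=load('t18')
m=lambda h:(h[...,1]<85)&(h[...,2]>110)
a=ring(w,323,115,32,mask=lambda h:(h[...,1]<65)&(h[...,2]>95),show='w');b=ring(s,313,246,14,mask=m,show='s')
print(tri([(w,*a[0]),(s,*b[0])]).round(4), onz(w,*a[0],.083).round(4))
```

```text
w [322.7  115.41] [54.7 57.6] 180
s [312.34 244.78] [12.9 17.9] 90
[ 0.4955 -0.0047  0.0784] [ 0.4962 -0.0054  0.083 ]
```

Face height measures 78 mm against 83 mm nominal. The same camera pair read 4 to 6 mm low on the bench clock and the recess mouth too, so this fits a full seat. Handing in.

Run:
```python
from plant import env
print(env.sign_off(), env.get_state()['time'])
```

```text
the job is handed in; nothing more can be done
the job is handed in; nothing more can be done
```

The desk clock is assembled and handed in at about 17 s, with no verdict reported. I lowered the white-faced clock insert face up into the dark walnut cup while the cup still stood on the bench. I then lowered the cup with the clock in it into the plinth recess, let go and moved the gripper clear.

- **Seating:** both placings touched down softly at the expected tool height, the clock at 0.0508 m against 0.0509 m predicted and the cup at 0.0344 m as predicted. The contact force was about 5–6 N each time.
- **Final look:** the wrist and side pictures show the assembly upright and the face level and centred. The purple and pale cups and the black-faced clock appear undisturbed.
- **Disagreements:** the fixed cameras read about 2–3 mm off the wrist camera in x and y, and I trusted the wrist camera because the first grip agreed with it. The final two-view height of the face came out at 78 mm against 83 mm nominal. Views paired with the side camera had read 4–6 mm low on the clock and the recess before, so I judged this a full seat.

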